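# Third hand: hold a tool bracket against the sprung fence

## Robot

A 7-joint arm with a two-finger parallel gripper is mounted at the origin on the work surface. World frame = base frame: x ahead of the robot, y to its left, z up, the work surface at z = 0. Lengths are in m, angles in rad, forces in N, time in s.
With the tool pointing down it reaches from about 0.425 to 0.925 m from the base axis. Payload 6.8 kg.
Tool frame: the origin (TCP) lies between the finger pads; the fingertips stand 17 mm ahead of it and the grasp point (between the pads) lies 2 mm behind it (bot.tips_ahead is the distance from the TCP to the fingertips, in m); z points along the fingers, y is the line along which they close (so a half turn about z gives the same grasp; the last joint's range is limited). The gripper opens to 88 mm and grips with 3 to 60 N. Pads are 20 mm wide; open, the fingers measure 115 mm over their backs; the gripper's body (75 mm by 178 mm) begins 61 mm behind the grasp point.
Start: joints at [1.002, 0.477, 0.022, 1.555, -0.011, 1.109, -0.083], TCP at [0.3, -0.605, 0.24] pointing down, gripper open.
Joint ranges: [-2.96, 2.96], [-0.34, 2.1], [-1.41, 1.46], [0.24, 2.44], [-1.37, 4.51], [0.17, 1.92], [-2.96, 2.96]. Speed limits (rad/s): [2.39, 2.39, 3.14, 3.14, 3.14, 3.14, 3.14].

## Interface

Orientations are given as a unit quaternion [w, x, y, z].
In Python, from bench import bot gives the robot as it stands.
- The arm moves only by the tool step_arm, never from a script. Its argument "plan" is a list of rows, each a list of 3 entries, a list of its own where there are three numbers: the opening, from 0 (shut) to 1 (fully open), then the shift along the world's x, y, z normalised to -1 to 1, where 1 is 0.25 m, then the turn about the world's z normalised to -1 to 1, where 1 is 30 degrees. A call has 1 to 8 rows; each row is the pose to reach, as a shift and turn from the pose commanded when the call began; what a row does not reach only later rows make up. A row lasts 1/8 s, in which the tool goes at most 62.5 mm and 10.7 degrees, less where a joint would pass 70% of its speed; a pose out of reach is approached as far as the arm can. A call with a number of a shift or a turn outside -1 to 1 is refused whole. A call with a gripper value outside its range is refused whole. The fingers move at their own pace and stop on an object; the grip force is fixed at half the most. Time passes only in rows, so rows that repeat a pose let the fingers close. It gives the time, the measured TCP pose, the force, the opening and the grip force at its end, in the units of the state.
- bot.sense(): the state, without advancing time (a new reading comes with each control period).
- bot.snapshot(name): name is "side" or "top"; returns a dict with "img" (384x512x3 uint8, blue, green, red), "range_z" (384x512 float32, m along the optical axis (not along the pixel's ray), 0 where there is no reading), "intrinsics" (3x3 intrinsics, pixels), "k1" (the pictures are not rectified: a ray, as slopes to the right and down, at radius r is drawn at 1 + k1 r^2 times it, then the intrinsics apply), "cam_to_world" (4x4, takes a point from camera to world coordinates). Camera axes: x right, y down, z forward; pixel columns grow to the right and rows downward; lengths in m; the calibration is good to about 2 mm. A picture is of the moment at which its call begins.
- bot.sign_off(): hands the job in; it is judged then, once.
The state is a dict: "t": time; "qpos": joint angles; "qvel": joint speeds; "joint_torque": joint torques, N m; "tool_pos": TCP position; "ee_rot": TCP orientation; "wrist_force": force on the tool from outside, world axes, zero at the start; "moment": the same for the moment, N m; "width": finger opening in m; "gripper_force": force on a finger pad.
Only numpy, scipy, OpenCV 4.12 (cv2) and the standard library are available. Lean on these libraries where they do the work, as an engineer would, in place of code of your own. Each camera call takes 0.05 s, during which the arm holds its last target. There are 200 camera calls.

## Task

Pick up the wooden tool bracket, stand it upright on the jig's narrow raised ledge with its flat back squarely against the sprung steel fence plate, centred on the plate, and press it into the plate with a steady push of about 10 newtons (6 to 14 is fine, never more than 25) so that I can drive its two hanger screws from behind. Keep hold: your program finishes while the robot is still pressing the bracket there, with nothing let go. Do not tip the bracket over, and leave the tape roll, offcut, steel weight and maul where they are.

Things in the scene. Friction and masses are not known exactly. Their poses are not given: they have to be found in the camera images.
- bracket: loose pale wooden bracket, 85-170 g: upright slab 28 thick (x), 58 wide (y), 70 mm tall, with a shelf low on its front (-x), 24 mm deep, full width, 14-28 mm above the foot, two 12 mm holes. Origin: centre of the slab's underside; flat back at x=+14 mm, +x out of the back, z up. Ends at y=+-29 mm are free to grip from above. Starts upright on the bench, back away from robot within 35 deg
- bracket_back (a point): centre of the bracket's flat back face: x=+14 mm, 35 mm above its foot; axes as the bracket's. This face goes against the plate
- jig: fixed jig, dark steel base 150 x 130 x 12 mm (x -70..+80, y +-65) with an aluminium ledge and behind it a sprung fence plate. Origin: on the bench below the middle of the plate's front face at rest. +x: the pushing direction, into the plate, away from the robot within 20 deg; y along the fence; z up. Bracket seated and just touching: its origin at x=-14, y=0, z=45 mm here, axes alike
- ledge (a point): middle of the ledge's level top, 45 mm above the bench, at jig x=-14 mm. Ledge 90 mm wide (y), jig x from -36 to +8 mm (runs under the plate): 36 mm usable before the plate, then a 33 mm step down to the base
- plate_face (a point): centre of the fence plate's front face, 75.5 mm above the bench; moves with the plate; axes as the jig's. Steel plate 48 wide (10 less than the bracket, so fingers on its ends pass), 8 thick, from 48 to 103 mm above the bench, two dark guide holes in its middle. Two posts behind it (jig x 34-48 mm, y +-27 mm, top 105 mm above bench)
- plate (a joint): how far the plate is pushed back in +x against its springs, m: 0 at rest, stop at 0.014. Springs start from zero and give 2 N per mm (10 N at 5 mm; 6 to 14 N is 3 to 7 mm); damping 25 N s/m
- tape: bystander: paper tape roll lying flat, 60 mm across, 20 mm high; origin centre of underside
- offcut: bystander: plain flat wooden offcut, 40 x 90 x 18 mm, lying flat; origin centre of underside
- weight: bystander: plain steel cylinder 52 mm across, 30 mm high; origin centre of underside
- maul: bystander: standing maul, white head 56 mm across and black handle, 150 mm high; origin centre of underside
Mind the look-alikes: they are no part of the job. Several things look just like the bracket: the one meant starts farthest to the robot's right. Of the things shaped like the jig, the steel one is meant.

How it is judged:
By the outcome, as a careful person would: the job done as asked, in the order asked, and still so for the second after the job is handed in, while the arm keeps its last pose, push and grip.
It also fails if it takes over 56 s, if anything falls off the work surface, if the arm or the gripper's body presses on something with over 40 N, if the wrist force passes 120 N, or if a joint passes its speed limit or range.

## Working session

There is one attempt and no reset: what is moved stays moved. The work goes in short steps, Python scripts to look and compute and a tool call to move; the robot and the scene stay as the last step left them, time stands still between calls to the robot, and variables do not carry over. Pictures are saved under pics/ and viewed, at most 10 in all, crops included, and the job is handed in when it is done.

Besides the shell and the picture viewer there is one more tool, called after "Emit:" as name([rows], argument=value, ...), one row to a line, values as JSON. step_arm: Moves the arm, as the interface text tells. Scaled input: -1 to 1 covers 0.25 m each way for a shift and 30 degrees each way for a turn. Its arguments: {"type":"object","properties":{"plan":{"type":"array"}},"required":["plan"]}

```bash
mkdir -p pics; cat > h.py <<'E'
import numpy as np,cv2
from bench import bot
def snap(n):
    s=bot.snapshot(n); np.savez('%s.npz'%n,**{k:np.array(v) for k,v in s.items()}); return s
def load(n): return dict(np.load('%s.npz'%n))
def ray(s,u,v):
    K=np.array(s['intrinsics']);k=float(s['k1'])
    p=cv2.undistortPoints(np.array([[[u,v]]],float),K,np.array([k,0,0,0,0.]))[0,0]
    return np.array([p[0],p[1],1.])
def pt(s,u,v,z=None):
    """world point from depth at pixel, or intersect with plane z"""
    T=np.array(s['cam_to_world']);r=T[:3,:3]@ray(s,u,v)
    if z is None: d=float(np.median(s['range_z'][int(v)-1:int(v)+2,int(u)-1:int(u)+2]))
    else: d=(z-T[2,3])/r[2]
    return T[:3,3]+d*r
def cloud(s):
    K=np.array(s['intrinsics']);k=float(s['k1']);T=np.array(s['cam_to_world'])
    h,w=s['range_z'].shape;uv=np.stack(np.meshgrid(np.arange(w),np.arange(h)),-1).reshape(-1,1,2).astype(float)
    p=cv2.undistortPoints(uv,K,np.array([k,0,0,0,0.]))[:,0]
    d=s['range_z'].reshape(-1,1)
    P=np.hstack([p,np.ones((len(p),1))])*d
    return (P@T[:3,:3].T+T[:3,3]).reshape(h,w,3)
E
python3 - <<'E'
from h import *
for n in('side','top'):
    s=snap(n);cv2.imwrite('pics/%s1.png'%n,s['img']);print(n,np.round(s['cam_to_world'],3).tolist(),np.round(s['intrinsics'],1).tolist(),s['k1'])
q=bot.sense();print({k:np.round(v,3).tolist() for k,v in q.items()})
E
```

```text
side [[-0.904, -0.327, 0.273, 0.197], [-0.426, 0.703, -0.57, 0.7], [-0.006, -0.632, -0.775, 0.996], [0.0, 0.0, 0.0, 1.0]] [[423.4, 0.0, 257.4], [0.0, 423.4, 191.7], [0.0, 0.0, 1.0]] -0.039347869911775545
top [[0.1, -0.969, 0.224, 0.336], [-0.995, -0.097, 0.027, -0.013], [-0.005, -0.226, -0.974, 0.982], [0.0, 0.0, 0.0, 1.0]] [[371.0, 0.0, 251.7], [0.0, 371.0, 199.2], [0.0, 0.0, 1.0]] -0.001858360103634389
{'t': 0.1, 'qpos': [1.002, 0.478, 0.022, 1.556, -0.011, 1.109, -0.083], 'qvel': [-0.0, -0.001, -0.0, -0.004, 0.001, 0.002, -0.002], 'joint_torque': [0.003, -58.409, 1.54, -27.332, -0.054, 0.013, 0.0], 'tool_pos': [0.3, -0.604, 0.239], 'ee_rot': [-0.001, 0.974, 0.228, -0.0], 'wrist_force': [1.145, 0.06, 0.295], 'moment': [0.011, 0.018, 0.008], 'gripper_force': 0.0, 'width': 0.088}
```

View pics/top1.png

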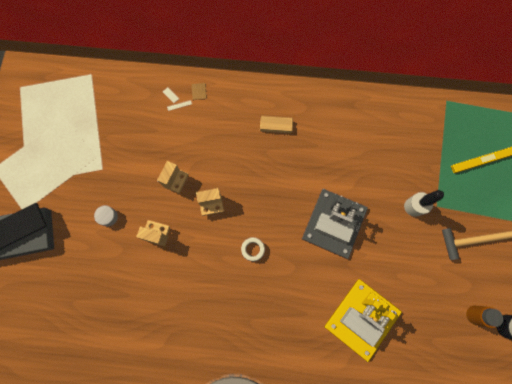

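View pics/side1.png

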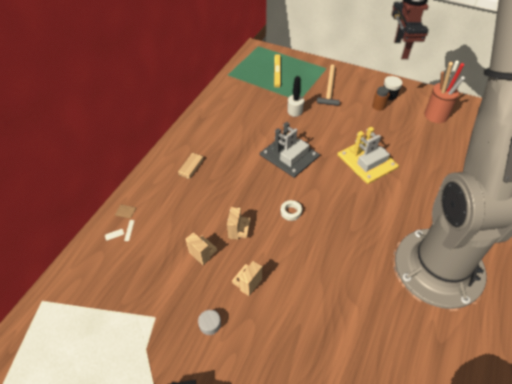

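The top view shows three bracket-like blocks at (173,177), (210,202) and (154,234). The rightmost, at (210,202), is mine. The steel jig is at (335,225), the tape at (253,250), the offcut at (277,125), the weight at (105,216) and the maul at (420,205). The side view shows the same bracket at (238,223) and the jig at (290,150).

```bash
python3 - <<'E'
from h import *
a=load('top');b=load('side')
c=[cv2.resize(a['img'][180:225,185:235],(400,360),interpolation=3),cv2.resize(a['img'][182:264,295:377],(400,400),interpolation=3)[:360],]
d=[cv2.resize(b['img'][198:248,215:265],(400,400),interpolation=3)[:240],]
cv2.imwrite('pics/topc.png',np.hstack(c))
cv2.imwrite('pics/sidec.png',np.hstack([cv2.resize(b['img'][200:245,215:265],(400,360),interpolation=3),cv2.resize(b['img'][115:178,255:325],(400,360),interpolation=3)]))
E
```

```text
(no output)
```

View pics/topc.png

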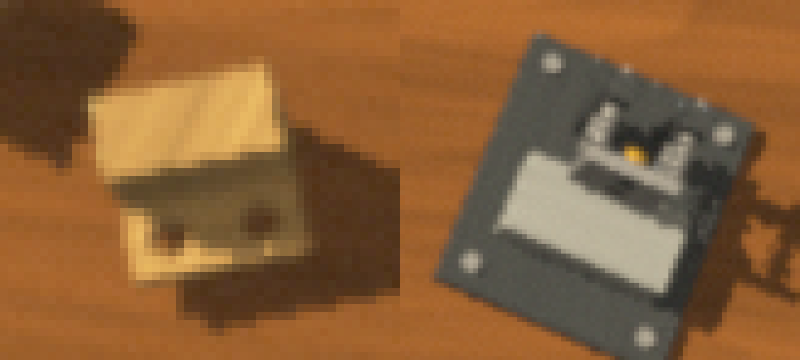

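View pics/sidec.png

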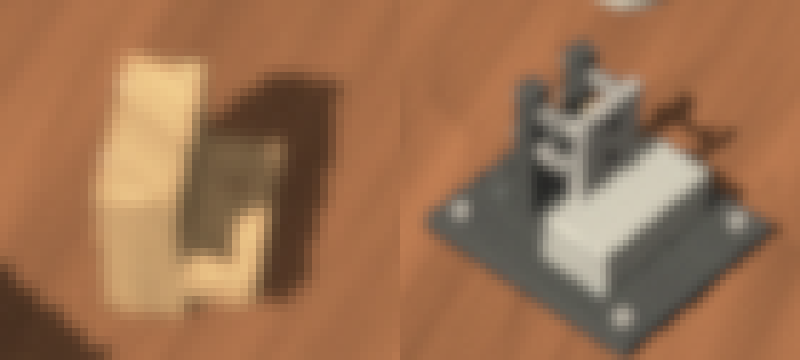

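```bash
python3 - <<'E'
from h import *
for n in('top','side'):
    s=load(n);P=cloud(s);X=P.reshape(-1,3);X=X[s['range_z'].ravel()>0]
    print(n,'bench z',np.median(X[(abs(X[:,2])<.01)][:,2]))
    # bracket: points near
    B=pt(load('top'),210,202);J=pt(load('top'),335,225)
    print(B,J)
    for lo,hi,c,r in((.06,.08,B,.06),(.037,.053,J,.09),(.09,.12,J,.09),(.006,.018,J,.12)):
        m=X[(X[:,2]>lo)&(X[:,2]<hi)&(np.hypot(*(X[:,:2]-c[:2]).T)<r)]
        if len(m)<5: print(lo,len(m));continue
        rr=cv2.minAreaRect(m[:,:2].astype(np.float32)*1000)
        print(lo,len(m),np.round(np.median(m,0),4),rr)
E
```

```text
top bench z -0.0003406238884882118
[0.53231896 0.11894321 0.04889036] [ 0.50516749 -0.20539407  0.04495025]
0.06 262 [0.5439 0.1241 0.0695] ((544.9249877929688, 124.28471374511719), (28.521102905273438, 57.690860748291016), 17.18932342529297)
0.037 597 [ 0.4977 -0.2034  0.0444] ((517.4682006835938, -210.96922302246094), (90.07723236083984, 82.56755065917969), 72.01172637939453)
0.09 253 [ 0.5339 -0.2113  0.1008] ((538.0501708984375, -217.79905700683594), (54.19002914428711, 54.14699172973633), 71.69720458984375)
0.006 1574 [ 0.5011 -0.1943  0.0114] ((517.4049682617188, -211.18798828125), (130.5533447265625, 150.7072296142578), 71.828857421875)
side bench z 2.724033441015017e-05
[0.53231896 0.11894321 0.04889036] [ 0.50516749 -0.20539407  0.04495025]
0.06 209 [0.5453 0.1254 0.0696] ((547.0288696289062, 121.61100769042969), (28.63629913330078, 63.83646774291992), 16.71552085876465)
0.037 349 [ 0.5014 -0.2006  0.0452] ((519.172119140625, -212.00741577148438), (95.78291320800781, 86.29654693603516), 69.94644927978516)
0.09 168 [ 0.5394 -0.2104  0.0986] ((538.5698852539062, -219.81201171875), (55.29179763793945, 54.08784103393555), 76.66139221191406)
0.006 726 [ 0.4888 -0.1812  0.0124] ((507.2710266113281, -210.67251586914062), (160.6062774658203, 196.2168731689453), 86.99021911621094)
```

The crops show the bracket's back pointing away from the robot and its shelf facing the robot. The jig's plate and posts are on its far side. Both views agree:
- **Bracket:** about (0.5455, 0.1235), yaw +17°, top at 70 mm.
- **Jig origin:** about (0.513, -0.210), yaw -18°, ledge at 45 mm.

I'm now moving over the bracket.

Emit:
step_arm([
  [0.9,[0.04,0.12,0],0],
  [0.9,[0.08,0.25,0],0],
  [0.9,[0.12,0.38,0],0],
  [0.9,[0.17,0.52,0],-0.1],
  [0.9,[0.21,0.66,0],-0.2],
  [0.9,[0.26,0.8,0],-0.31],
  [0.9,[0.29,0.92,0],-0.31],
  [0.9,[0.32,1,0],-0.31],
])

```text
t: 1.1
tool_pos: [0.3803, -0.3529, 0.2394]
ee_rot: [-0.0, 0.989, 0.149, -0.0]
wrist_force: [0.0, 0.0, 0.0]
width: 0.0791
gripper_force: 0.0
```

Emit:
step_arm([
  [0.9,[0.04,0.12,0],0],
  [0.9,[0.08,0.25,0],0],
  [0.9,[0.12,0.38,0],0],
  [0.9,[0.17,0.52,0],0],
  [0.9,[0.21,0.66,0],0],
  [0.9,[0.26,0.8,0],0],
  [0.9,[0.29,0.92,0],0],
  [0.9,[0.32,1,0],0],
])

```text
t: 2.1
tool_pos: [0.4601, -0.103, 0.2395]
ee_rot: [-0.0, 0.989, 0.149, -0.0]
wrist_force: [0.3, 0.0, -0.1]
width: 0.0791
gripper_force: 0.0
```

Emit:
step_arm([
  [0.9,[0.04,0.12,0],0],
  [0.9,[0.08,0.25,0],0],
  [0.9,[0.12,0.38,0],0],
  [0.9,[0.17,0.52,0],0],
  [0.9,[0.22,0.66,-0.1],0],
  [0.9,[0.27,0.8,-0.2],0],
  [0.9,[0.342,0.914,-0.3],0],
  [0.9,[0.342,0.914,-0.4],0],
])

```text
t: 3.1
tool_pos: [0.5463, 0.127, 0.1386]
ee_rot: [-0.001, 0.989, 0.15, 0.0]
wrist_force: [-0.2, -0.6, 0.4]
width: 0.0793
gripper_force: 0.0
```

```bash
python3 - <<'E'
from h import *
s=snap('side');cv2.imwrite('pics/s2.png',cv2.resize(s['img'][150:300,150:350],(800,600),interpolation=3))
q=bot.sense();print({k:np.round(q[k],4).tolist() for k in('t','qpos','tool_pos','ee_rot','wrist_force','width')})
w,x,y,z=q['ee_rot'];print('tool y',np.degrees(np.arctan2(1-2*x*x-2*z*z,2*(x*y-w*z))))
E
```

```text
{'t': 3.15, 'qpos': [-0.0547, 0.4375, -0.3557, 1.9097, 0.1987, 0.8339, -1.7845], 'tool_pos': [0.5437, 0.1248, 0.1353], 'ee_rot': [-0.0001, 0.9887, 0.1498, -0.0027], 'wrist_force': [-1.9075, -0.8394, -2.2555], 'width': 0.0791}
tool y -72.76416974396155
```

View pics/s2.png

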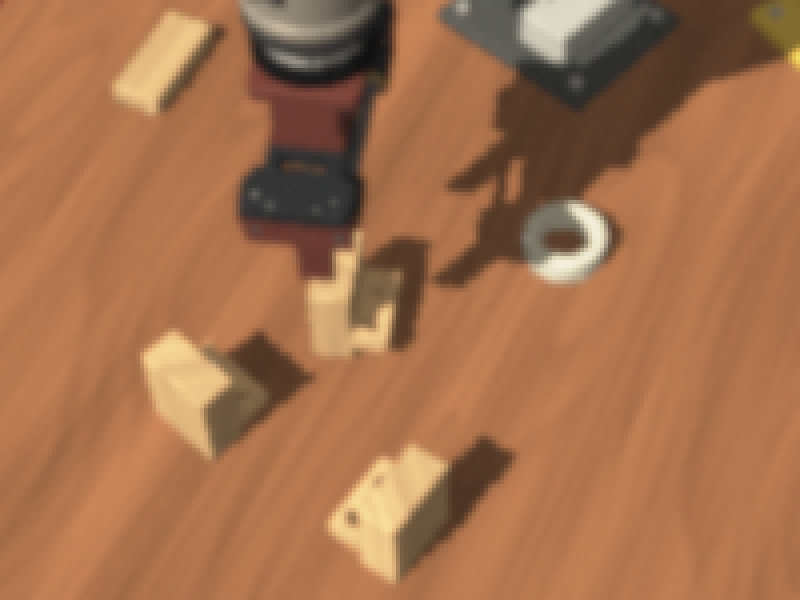

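The gripper is above the bracket with the fingers in line with its two ends, at crop (315–355, 255). Next I descend and close.

Emit:
step_arm([
  [0.9,[0,0,-0.08],0],
  [0.9,[0,0,-0.16],0],
  [0.9,[0,0,-0.24],0],
  [0.9,[0,0,-0.32],0],
  [0.9,[0,0,-0.38],0],
  [0.9,[0,0,-0.428],0],
  [0.9,[0,0,-0.428],0],
  [0.9,[0,0,-0.428],0],
])

```text
t: 4.15
tool_pos: [0.546, 0.124, 0.0332]
ee_rot: [-0.0, 0.989, 0.149, 0.0]
wrist_force: [-0.4, 0.4, 0.3]
width: 0.079
gripper_force: 0.0
```

Emit:
step_arm([
  [0.6,[0,0,0],0],
  [0.6,[0,0,0],0],
  [0.5,[0,0,0],0],
  [0.5,[0,0,0],0],
  [0.5,[0,0,0],0],
  [0.5,[0,0,0],0],
])

```text
t: 4.9
tool_pos: [0.5459, 0.1239, 0.033]
ee_rot: [0.0, 0.989, 0.149, 0.0]
wrist_force: [-1.4, -1.2, 5.4]
width: 0.0577
gripper_force: 30.0
```

Emit:
step_arm([
  [0.5,[0,0,0.06],0],
  [0.5,[0,0,0.16],0],
  [0.5,[0,0,0.28],0],
  [0.5,[-0.02,-0.06,0.4],-0.1],
  [0.5,[-0.05,-0.2,0.4],-0.25],
  [0.5,[-0.08,-0.34,0.4],-0.4],
  [0.5,[-0.11,-0.48,0.4],-0.5],
  [0.5,[-0.146,-0.6,0.4],-0.59],
])

```text
t: 5.9
tool_pos: [0.5088, -0.0274, 0.1333]
ee_rot: [0.0, 1.0, -0.006, 0.0]
wrist_force: [-0.5, -0.4, -1.8]
width: 0.0581
gripper_force: 30.0
```

Emit:
step_arm([
  [0.5,[-0.03,-0.12,0],-0.1],
  [0.5,[-0.06,-0.24,0],-0.2],
  [0.5,[-0.09,-0.36,0],-0.3],
  [0.5,[-0.11,-0.46,0],-0.4],
  [0.5,[-0.13,-0.56,0],-0.5],
  [0.5,[-0.15,-0.678,0],-0.587],
  [0.5,[-0.15,-0.678,0],-0.587],
  [0.5,[-0.15,-0.678,0],-0.587],
])

```text
t: 6.9
tool_pos: [0.4719, -0.1951, 0.1327]
ee_rot: [-0.0, 0.987, -0.158, -0.0]
wrist_force: [-0.2, -0.5, -1.8]
width: 0.0578
gripper_force: 30.0
```

```bash
python3 - <<'E'
from h import *
s=snap('side');t=snap('top')
cv2.imwrite('pics/s3.png',np.hstack([cv2.resize(s['img'][100:200,240:340],(400,400),interpolation=3),cv2.resize(t['img'][170:270,280:380],(400,400),interpolation=3)]))
q=bot.sense();print({k:np.round(q[k],4).tolist() for k in('t','qpos','tool_pos','ee_rot','wrist_force','width')})
w,x,y,z=q['ee_rot'];print('tool y',np.degrees(np.arctan2(1-2*x*x-2*z*z,2*(x*y-w*z))))
E
```

```text
{'t': 7.0, 'qpos': [0.3861, 0.3517, -0.1408, 2.0355, 0.0695, 0.7589, -1.6836], 'tool_pos': [0.472, -0.1945, 0.1326], 'ee_rot': [-0.0003, 0.9875, -0.1574, -0.0], 'wrist_force': [-0.5514, -0.1856, -0.3154], 'width': 0.0578}
tool y -108.11175997192974
```

View pics/s3.png

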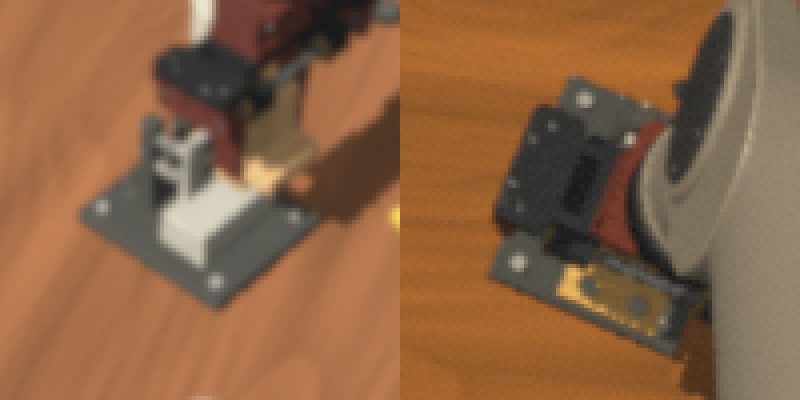

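The bracket is held upright in front of the jig, with the shelf visible at (245–310, 150–185) in the side crop and (560–690, 265–335) in the top crop. I'll move 12 mm short of the plate, lower to just above the ledge, and measure both in the same view.

Emit:
step_arm([
  [0.5,[0.03,-0.01,-0.03],0],
  [0.5,[0.068,-0.022,-0.06],0],
  [0.5,[0.068,-0.022,-0.1],0],
  [0.5,[0.068,-0.022,-0.14],0],
  [0.5,[0.068,-0.022,-0.18],0],
  [0.5,[0.068,-0.022,-0.204],0],
  [0.5,[0.068,-0.022,-0.204],0],
])

```text
t: 7.88
tool_pos: [0.4883, -0.201, 0.0812]
ee_rot: [-0.0, 0.987, -0.158, -0.0]
wrist_force: [0.6, 0.4, -0.1]
width: 0.058
gripper_force: 30.0
```

```bash
python3 - <<'E'
from h import *
s=snap('side');t=snap('top')
cv2.imwrite('pics/s4.png',np.hstack([cv2.resize(s['img'][110:180,255:325],(400,400),interpolation=3),cv2.resize(t['img'][180:260,300:380],(400,400),interpolation=3)]))
q=bot.sense();print({k:np.round(q[k],4).tolist() for k in('t','tool_pos','wrist_force','width')})
a=np.radians(-18.2);R=np.array([[np.cos(a),-np.sin(a)],[np.sin(a),np.cos(a)]]);o=np.array([.5133,-.2100])
for n,d in(('side',s),('top',t)):
    X=cloud(d).reshape(-1,3);J=np.c_[(X[:,:2]-o)@R,X[:,2]]*1000
    c=d['img'].reshape(-1,3).astype(int)
    m=(abs(J[:,:2])<110).all(1)&(J[:,2]>4)&(J[:,2]<160)
    def rep(l,k):
        k=k&m
        if k.sum()>3: print(n,l,k.sum(),np.round(np.percentile(J[k],[2,50,98],axis=0),1).tolist())
    rep('shelf',(abs(J[:,2]-76)<5)&(J[:,0]>-75)&(J[:,0]<-42))
    rep('ledge',(abs(J[:,2]-45)<3)&(J[:,0]>-45)&(J[:,0]<10))
    rep('plate+posts',(J[:,2]>92)&(J[:,2]<108)&(J[:,0]>-4)&(J[:,0]<55)&(c.max(1)-c.min(1)<40))
    rep('base',(abs(J[:,2]-12)<4))
    rep('wood', (c[:,2]-c[:,0]>60)&(J[:,2]>30))
E
```

```text
{'t': 7.975, 'tool_pos': [0.4888, -0.2011, 0.0818], 'wrist_force': [-0.4967, 0.2309, -0.1235], 'width': 0.0581}
side shelf 97 [[-64.1, -27.5, 71.3], [-54.5, 1.2, 75.8], [-42.7, 29.1, 80.1]]
side ledge 70 [[-32.3, 21.6, 42.2], [-11.8, 34.1, 45.0], [8.0, 45.6, 47.8]]
side base 615 [[-68.2, -60.6, 8.3], [-34.8, 33.7, 12.1], [77.4, 64.3, 15.6]]
side wood 118 [[-63.6, -72.3, 50.9], [-48.0, 23.2, 74.3], [4.8, 80.0, 154.0]]
top shelf 187 [[-65.4, -26.8, 72.4], [-55.2, 0.5, 76.0], [-42.3, 29.3, 79.6]]
top plate+posts 9 [[34.3, 16.8, 92.8], [44.7, 26.7, 101.1], [47.9, 27.3, 106.1]]
top base 670 [[-70.1, -62.1, 8.5], [-48.6, 27.1, 11.4], [77.3, 63.6, 15.2]]
top wood 176 [[-65.3, -25.0, 68.8], [-56.4, 5.1, 76.0], [-41.8, 77.3, 152.4]]
```

View pics/s4.png

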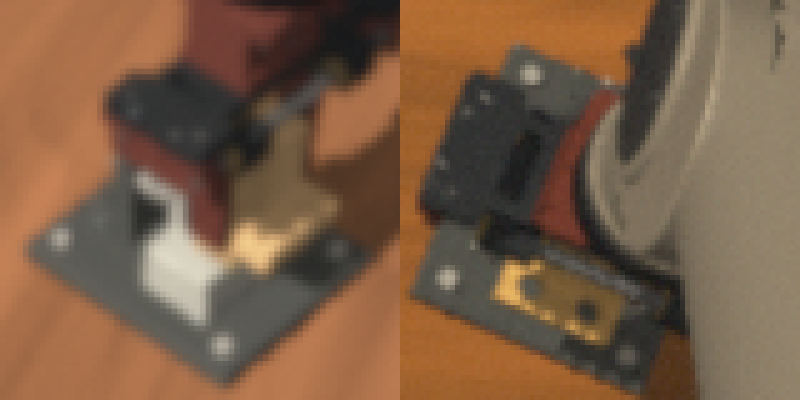

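Both views put the bracket within about 1 mm of centre: its shelf spans y -27 to +29 in jig coordinates and the ledge end is at +45.6. I'm lowering it onto the ledge now.

Emit:
step_arm([
  [0.5,[0,0,-0.006],0],
  [0.5,[0,0,-0.01],0],
  [0.5,[0,0,-0.014],0],
  [0.5,[0,0,-0.016],0],
  [0.5,[0,0,-0.016],0],
  [0.5,[0,0,-0.016],0],
])

```text
t: 8.72
tool_pos: [0.4887, -0.2011, 0.078]
ee_rot: [0.0, 0.987, -0.158, 0.0]
wrist_force: [-2.2, 0.6, 5.7]
width: 0.0579
gripper_force: 30.0
```

Emit:
step_arm([
  [0.5,[0.004,-0.0012,0],0],
  [0.5,[0.01,-0.003,0],0],
  [0.5,[0.016,-0.005,0],0],
  [0.5,[0.022,-0.007,0],0],
  [0.5,[0.028,-0.009,0],0],
  [0.5,[0.034,-0.011,0],0],
  [0.5,[0.034,-0.011,0],0],
])

```text
t: 9.6
tool_pos: [0.4966, -0.2037, 0.078]
ee_rot: [0.0, 0.987, -0.158, -0.001]
wrist_force: [-4.4, 0.7, 7.7]
width: 0.058
gripper_force: 30.0
```

```bash
cat > r.py <<'E'
from h import *
a=np.radians(-18.2);R=np.array([[np.cos(a),-np.sin(a)],[np.sin(a),np.cos(a)]]);o=np.array([.5133,-.2100])
def rd():
    F=[];P=[];M=[]
    for i in range(5):
        snapd=bot.snapshot('side');q=bot.sense();F.append(q['wrist_force']);P.append(q['tool_pos']);M.append(q['moment'])
    F=np.mean(F,0);P=np.mean(P,0)
    print('t',q['t'],'F jig',np.round(np.r_[F[:2]@R,F[2]],2),'P jig mm',np.round(np.r_[(P[:2]-o)@R,P[2]]*1e3,2),'M',np.round(np.mean(M,0),2),'w',q['width'])
rd()
E
python3 r.py
```

```text
t 9.85 F jig [-4.42 -0.27  8.02] P jig mm [-17.84   0.7   78.01] M [ 0.34  0.9  -0.  ] w 0.05817461360593241
```

Emit:
step_arm([
  [0.5,[0,0,0.001],0],
  [0.5,[0,0,0.001],0],
])

```text
t: 10.1
tool_pos: [0.4968, -0.2038, 0.078]
ee_rot: [0.0, 0.987, -0.158, -0.0]
wrist_force: [-2.9, 1.6, 6.8]
width: 0.0576
gripper_force: 30.0
```

```bash
python3 r.py
```

```text
t 10.35 F jig [-3.27 -0.27  5.55] P jig mm [-17.62   0.7   78.01] M [0.26 0.73 0.02] w 0.057868928805670655
```

Emit:
step_arm([
  [0.5,[0.0019,-0.0006,0],0],
  [0.5,[0.0038,-0.00125,0],0],
  [0.5,[0.0076,-0.0025,0],0],
  [0.5,[0.0114,-0.0037,0],0],
  [0.5,[0.0114,-0.0037,0],0],
])

```text
t: 10.98
tool_pos: [0.4997, -0.2047, 0.078]
ee_rot: [-0.0, 0.987, -0.158, -0.0]
wrist_force: [-2.3, 1.3, 5.8]
width: 0.0577
gripper_force: 30.0
```

```bash
python3 r.py
```

```text
t 11.225 F jig [-3.07  0.23  5.81] P jig mm [-14.53   0.75  78.  ] M [ 0.25  0.64 -0.01] w 0.057827088718905593
```

Emit:
step_arm([
  [0.5,[0.0019,-0.0006,0],0],
  [0.5,[0.0038,-0.00125,0],0],
  [0.5,[0.0057,-0.0019,0],0],
  [0.5,[0.0076,-0.0025,0],0],
  [0.5,[0.0076,-0.0025,0],0],
])

```text
t: 11.85
tool_pos: [0.5011, -0.2052, 0.078]
ee_rot: [-0.0, 0.987, -0.158, -0.001]
wrist_force: [-4.1, 2.4, 8.5]
width: 0.0578
gripper_force: 30.0
```

```bash
python3 r.py
```

```text
t 12.1 F jig [-4.89  0.08  8.14] P jig mm [-13.13   0.76  78.02] M [0.41 1.01 0.03] w 0.05783172647581891
```

Emit:
step_arm([
  [0.5,[0.0019,-0.0006,0],0],
  [0.5,[0.0038,-0.00125,0],0],
  [0.5,[0.0057,-0.0019,0],0],
  [0.5,[0.0076,-0.0025,0],0],
  [0.5,[0.0076,-0.0025,0],0],
])

```text
t: 12.72
tool_pos: [0.5019, -0.2055, 0.0781]
ee_rot: [-0.0, 0.987, -0.158, -0.002]
wrist_force: [-8.3, 2.9, 11.7]
width: 0.0575
gripper_force: 30.0
```

```bash
python3 r.py
```

```text
t 12.975 F jig [-8.09  0.27 12.04] P jig mm [-12.22   0.75  78.03] M [0.69 1.65 0.05] w 0.0578573837778942
```

Emit:
step_arm([
  [0.5,[0,0,0.0015],0],
  [0.5,[0.0019,-0.0006,0.003],0],
  [0.5,[0.0038,-0.00125,0.003],0],
  [0.5,[0.0057,-0.0019,0.003],0],
  [0.5,[0.0076,-0.0025,0.003],0],
  [0.5,[0.0076,-0.0025,0.003],0],
])

```text
t: 13.72
tool_pos: [0.503, -0.2058, 0.0781]
ee_rot: [-0.0, 0.987, -0.158, -0.003]
wrist_force: [-9.1, 2.8, 7.6]
width: 0.0578
gripper_force: 30.0
```

```bash
python3 r.py
```

```text
t 13.975 F jig [-8.43  0.37  7.74] P jig mm [-11.08   0.75  78.06] M [0.66 1.64 0.08] w 0.05760700691101795
```

Emit:
step_arm([
  [0.5,[0.0019,-0.0006,0.001],0],
  [0.5,[0.0038,-0.00125,0.002],0],
  [0.5,[0.0057,-0.0019,0.003],0],
  [0.5,[0.0076,-0.0025,0.003],0],
  [0.5,[0.0114,-0.0037,0.003],0],
  [0.5,[0.0133,-0.0044,0.003],0],
  [0.5,[0.0133,-0.0044,0.003],0],
])

```text
t: 14.85
tool_pos: [0.5048, -0.2064, 0.0781]
ee_rot: [-0.0, 0.987, -0.158, -0.004]
wrist_force: [-11.4, 4.8, 6.9]
width: 0.0578
gripper_force: 30.0
```

```bash
python3 r.py
```

```text
t 15.1 F jig [-11.07   0.33   6.63] P jig mm [-9.22  0.75 78.13] M [0.85 2.1  0.08] w 0.057808468016572676
```

Emit:
step_arm([
  [0.5,[0.0019,-0.0006,0],0],
  [0.5,[0.0038,-0.0012,0.001],0],
  [0.5,[0.0038,-0.0012,0.001],0],
  [0.5,[0.0038,-0.0012,0.001],0],
])

```text
t: 15.6
tool_pos: [0.5053, -0.2066, 0.0781]
ee_rot: [-0.001, 0.987, -0.158, -0.005]
wrist_force: [-11.6, 4.7, 6.4]
width: 0.0577
gripper_force: 30.0
```

```bash
python3 r.py; python3 - <<'E'
from h import *
s=snap('side');t=snap('top')
cv2.imwrite('pics/s5.png',np.hstack([cv2.resize(s['img'][110:180,255:325],(400,400),interpolation=3),cv2.resize(t['img'][180:260,300:380],(400,400),interpolation=3)]))
a=np.radians(-18.2);R=np.array([[np.cos(a),-np.sin(a)],[np.sin(a),np.cos(a)]]);o=np.array([.5133,-.2100])
for n,d in(('side',s),('top',t)):
    X=cloud(d).reshape(-1,3);J=np.c_[(X[:,:2]-o)@R,X[:,2]]*1000
    k=(abs(J[:,1])<40)&(abs(J[:,2]-73)<4)&(J[:,0]>-60)&(J[:,0]<-26)
    print(n,k.sum(),np.round(np.percentile(J[k],[2,50,98],axis=0),1).tolist())
E
```

```text
t 15.85 F jig [-11.91   0.54   6.29] P jig mm [-8.7   0.76 78.14] M [0.9  2.2  0.07] w 0.05789797233334322
side 77 [[-46.3, -29.0, 69.6], [-38.1, 0.2, 72.9], [-26.9, 29.8, 76.2]]
top 165 [[-48.1, -26.8, 70.0], [-37.7, 0.6, 72.7], [-26.4, 29.5, 75.7]]
```

View pics/s5.png

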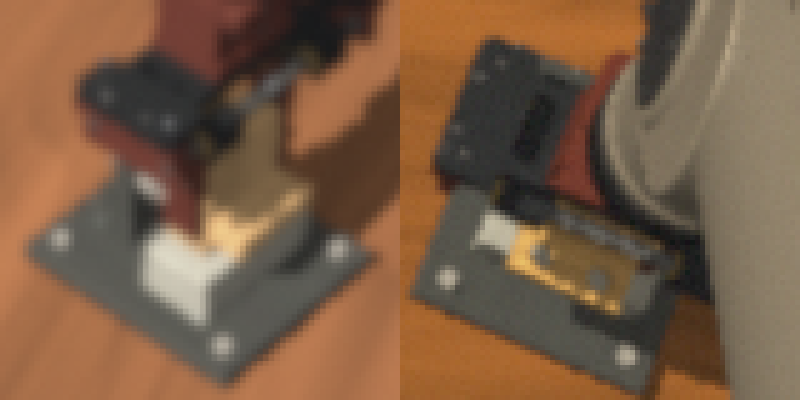

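The bracket stands on the ledge at (200–310, 190–245) in the side crop, against the plate and centred to within about 1 mm. Wrist push is 11.9 N, of which roughly 9–10 N reaches the plate after ledge friction.

```bash
python3 -c "
from bench import bot
print(bot.sign_off())"
```

```text
the job is handed in; nothing more can be done
None
```

I handed the job in at about 16 s, with the gripper still holding the bracket upright on the ledge, within about 1 mm of centre and leaning about half a degree into the plate at most, pressing it with an estimated 9–10 N (11.9 N at the wrist, the rest being ledge friction).

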